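# Lever up a granite plate and slip a packer under it

## Task

Lever up the front edge of the dark granite plate with the pry bar that lies ready over the blue fulcrum block: press its red handle down, move it to the right under the yellow hook and let go, so that the hook holds it down. Then slide the orange packer (not the thinner grey one), lying flat and end first, about four centimetres under the raised edge, well to the left of the bar, and leave everything so.

Things in the scene. Friction and masses are not known exactly. Their poses are not given: they have to be found in the camera images.
- lever_stand: Fixed stand before the plate. Origin on the desk under the fulcrum ridge, on the bar's starting line y = 0; x toward the plate, y left, z up. Blue block 32 mm in x, y -57 to +33 mm, with a round steel ridge along y, top 28 mm high. A 4 mm thick foot strip (y -60 to +15 mm) runs back to the yellow hook.
- hook (a point): Underside of the yellow hook's arm at its free tip: 46 mm high, at x = -180, y = -20 mm of the stand, whose axes it shares. The arm is 26 mm long in x, 8 mm thick, and runs from the tip to the right to a post whose face is at y = -49 mm of the stand. It is open to the left; the bar pressed straight down passes left of the tip.
- pry_bar: Loose steel bar 14 wide, 10 thick, 256 mm long, 0.25 kg, lying on the ridge, toe 16 mm under the plate. Origin on its axis 15 mm from the tail end (robot's side): the spot that goes under the hook, 102 mm high at first. x runs to the toe; ribs at x = 167 and 193 mm straddle the ridge. Push the origin down to 35 mm or less, then 30 mm right (swing or slide); let go, it rises to the hook, 41 mm.
- bar_grip (a point): Middle of the bar's red handle sleeve (18 wide, 14 thick, 70 mm long), on the axis, 60 mm from the bar's origin and 120 mm from the ridge; axes as the bar. It starts about 23 degrees nose down; pressed, it turns about the ridge (axis about 33 mm high over it) until nearly level. 5 to 15 N here lift the plate.
- surface_plate: Loose dark granite slab 170 (x) x 250 (y) x 26 mm, 3 kg, on four 24 mm round feet 20 mm high, centred 22 mm in from front and back and at y = +-105 mm. Origin: middle of the slab's lower front edge, 20 mm above the desk, about 36 mm when the bar is hooked; x points in under the slab, y left. The bar is at y = -45 mm; best packer place y = 45 to 50 mm.
- orange_packer: Loose orange block 120 (x) x 40 (y) x 26 mm high, 0.12 kg; origin at the centre of its underside. Either end may go in first; grip it across its 40 mm width near the end that stays outside (the raised plate's top is about 62 mm high). A thinner grey packer (12 mm) is a bystander; the two may lie in each other's places.
Mind the look-alikes: they are no part of the job. Of the things that look like the orange_packer, the smaller one is meant.

How it is judged (in metres and radians):
On the way:
1. the bar is down under the hook, released, with the plate's front edge raised by more than 11 mm (y of pry_bar in the frame of lever_stand between -0.05 and -0.017 m and z of pry_bar in the frame of lever_stand below 0.047 m and height (world z) of surface_plate above 0.031 m and contact force between the fingers and pry_bar below 0.3 N), for 0.2 s.
At the end, for the whole second after the job is handed in: The bar is under the hook (origin 17 to 50 mm right of the stand's middle, under 47 mm high), the plate's front edge over 31 mm high; the orange packer lies flat and still, end first (20 deg), its centre 40 mm outside to 30 mm inside the edge and 10 mm right to 100 mm left of the plate's middle (y of pry_bar in the frame of lever_stand between -0.05 and -0.017 m and z of pry_bar in the frame of lever_stand below 0.047 m and height (world z) of surface_plate above 0.031 m and x of orange_packer in the frame of surface_plate between -0.04 and 0.03 m and y of orange_packer in the frame of surface_plate between -0.01 and 0.1 m and angle between the x axis of orange_packer and the x axis of surface_plate, either way round below 0.35 rad and height (world z) of orange_packer below 0.006 m and angle between orange_packer's own z axis and vertical below 0.1 rad and linear speed of each of orange_packer, surface_plate below 0.02 m/s); the robot touches nothing.
It fails at once if the plate is shoved more than 40 mm out of place (distance of surface_plate from where it was at the start of the episode above 0.04 m).
It also fails if it takes over 48 s, if anything falls off the work surface, if the arm or the gripper's body presses on something with over 40 N, if the wrist force passes 120 N, or if a joint passes its speed limit or range.

## Robot

A 6-joint arm with a two-finger parallel gripper is mounted at the origin on a cart in front of the work surface, level with it; the furniture and walls round the work are solid. World frame = base frame: x ahead of the robot, y to its left, z up, the work surface at z = 0. Lengths are in m, angles in degrees, forces in N, time in s.
With the tool pointing down it reaches from about 0.35 to 0.875 m from the base axis. Payload 4.2 kg.
Tool frame: the origin (TCP) lies on the centre line of the jaws, within the pads' length; the fingertips stand 19 mm ahead of it and the grasp point (between the pads) is the TCP; z points along the fingers, y is the line along which they close (so a half turn about z gives the same grasp; the last joint's range is limited). The gripper opens to 87 mm and grips with 3 to 60 N. Pads are 19 mm wide; open, the fingers measure 117 mm over their backs; the gripper's body (75 mm by 190 mm) begins 51 mm behind the grasp point.
Start: joints at [84.832, 22.042, 0.453, 0, -68.411, -14.817], TCP at [0.214, 0.587, 0.242] pointing down, gripper open.
Joint ranges: [-179.83, 179.83], [-69.29, 118.12], [-61.27, 80.66], [-181.25, 117.63], [-171.15, -9.14], [-177.46, 177.46]. Speed limits (degrees/s): [159.86, 159.86, 180, 180, 180, 180].

## Interface

Orientations are given as a 3x3 rotation matrix whose columns are the frame's x, y, z axes.
In Python, from station import sense, capture, finish_job, search_frame, masks_of gives the robot as it stands.
- The arm moves only by the tool drive_tool, never from a script. Its argument "rows" is a list of rows, each a list of 7 numbers: the opening in per cent of the stroke, from 0 (shut) to 100 (fully open), then the shift along the world's x, y, z in mm, then the turn, a rotation vector about the world's x, y, z in rad. In form: [[fingers, dx, dy, dz, wx, wy, wz], ...]. A call has 1 to 5 rows; each row shifts and turns the commanded pose from where the row before left it; what a row does not reach is not made up. A row lasts 1/12 s, in which the tool goes at most 41.7 mm and 7.16 degrees, less where a joint would pass 70% of its speed; a pose out of reach is approached as far as the arm can. A call is refused whole if a number of a shift passes 41.7 or a number of a turn 0.125, either way. A call with a gripper value outside its range is refused whole. The fingers move at their own pace and stop on an object; the grip force is fixed at half the most. Time passes only in rows, so rows that do not move let the fingers close. It gives the time, the measured TCP pose, the force, the opening and the grip force at its end, in the units of the state.
- sense(): the state, without advancing time (a new reading comes with each control period).
- capture(name): name is "side" or "top" or "wrist"; returns a dict with "frame" (384x512x3 uint8, red, green, blue), "z_map" (384x512 float32, m along the optical axis (not along the pixel's ray), 0 where there is no reading), "fx", "fy", "cx", "cy" (pixels), "R" (3x3) and "t" (3): a world point X has camera coordinates R X + t; the wrist camera has in their place "T_tool_cam" (4x4, takes a point from camera to tool coordinates, whose origin is the TCP and whose axes are the flange's). Camera axes: x right, y down, z forward; pixel columns grow to the right and rows downward; lengths in m; the calibration is good to about 2 mm. A picture is of the moment at which its call begins: read the wrist's pose just before it.
- finish_job(): hands the job in; it is judged then, once.
Trained networks look in a picture, given as the dict that the camera call returned (one of the last four; its "shot" number tells which), for a name from the list of things; names that differ only in an ending like _2 or _b are one class to them, and where a whole thing is asked for, a point or a joint stands for the part that bears it (a point fixed in the world has none). Each returns a list of dicts, best first, with "p" (0 to 1); they miss things now and then, are a little off and sometimes report something else, mostly with a low value. They report only what shows in the picture. A call takes as long as a camera call. They do not tell look-alikes from the thing itself.
- search_frame(label, picture): "xy" ([column, row] in pixels, amid what is visible of it).
- masks_of(label, picture): "region" (384x512 bool, what is visible of it) and "xy" ([column, row] in pixels, amid what is visible of it).
The state is a dict: "time_s": time; "joints": joint angles; "joint_velocities": joint speeds; "effort": joint torques, N m; "tcp_pos": TCP position; "ee_rot": TCP orientation; "wrist_force": force on the tool from outside, world axes, zero at the start; "moment": the same for the moment, N m; "gripper_width": opening from 0.0 (shut) to 1.0 (fully open); "gripper_force": force on a finger pad.
Only numpy, scipy, OpenCV 4.12 (cv2) and the standard library are available. Lean on these libraries where they do the work, as an engineer would, in place of code of your own. Each camera call takes 0.05 s, during which the arm holds its last target. There are 200 camera calls.

## Working session

There is one attempt and no reset: what is moved stays moved. The work goes in short steps, Python scripts to look and compute and a tool call to move; the robot and the scene stay as the last step left them, time stands still between calls to the robot, and variables do not carry over. Pictures are saved under pics/ and viewed, at most 10 in all, crops included, and the job is handed in when it is done.

Besides the shell and the picture viewer there is one more tool, called after "Request:" as name(argument=value, ...), one argument or row to a line, values as JSON. drive_tool: Moves the arm, as the interface text tells. Its arguments: {"type":"object","properties":{"rows":{"type":"array"}},"required":["rows"]}

```bash
mkdir -p pics
cat > h.py <<'E'
import numpy as np,cv2
from station import *
def world(c,s=None):
    z=c["z_map"];v,u=np.mgrid[0:384,0:512]
    P=np.stack([(u-c["cx"])/c["fx"]*z,(v-c["cy"])/c["fy"]*z,z],-1)
    if "R" in c: W=(P-np.array(c["t"]))@np.array(c["R"])
    else:
        T=np.array(c["T_tool_cam"]);W=P@T[:3,:3].T+T[:3,3]
        W=W@np.array(s["ee_rot"]).T+np.array(s["tcp_pos"])
    W[z==0]=np.nan
    return W
def save(c,n): cv2.imwrite("pics/"+n,cv2.cvtColor(c["frame"],cv2.COLOR_RGB2BGR))
E
python3 - <<'E'
from h import *
print(sense())
ims=[]
for n in("top","side"):
    c=capture(n);W=world(c);ims.append(c["frame"])
    np.savez(n+".npz",W=W,f=c["frame"])
    for l in("pry_bar","bar_grip","lever_stand","surface_plate","orange_packer"):
        for d in masks_of(l,c)[:4]:
            w=W[d["region"]];print(n,l,round(d["p"],2),np.round(d["xy"]),d["region"].sum(),np.round(np.nanmedian(w,0),3),np.round(np.nanpercentile(w,[2,98],axis=0),3).tolist())
    save(c,n+"0.png")
E
```

```text
{'time_s': 0.0, 'joints': array([ 8.48321397e+01,  2.20910524e+01,  3.78291795e-01, -3.08343651e-02,
       -6.84113323e+01, -1.48148105e+01]), 'joint_velocities': array([-0.02819756,  0.03614084, -0.04685226, -0.04972483,  0.10477676,
        0.0283107 ]), 'effort': array([ 1.67654339e-04, -3.90667677e+01,  1.87404066e+01,  4.22009021e+00,
        1.10116781e-02, -1.89596153e-04]), 'tcp_pos': array([0.21338174, 0.58683162, 0.24044156]), 'ee_rot': array([[ 9.39728176e-01, -3.41921738e-01, -6.93454839e-04],
       [-3.41922434e-01, -9.39725805e-01, -2.11190105e-03],
       [ 7.04474702e-05,  2.22172069e-03, -9.99997529e-01]]), 'wrist_force': array([-0.52779214, -0.70588765,  0.26287468]), 'moment': array([ 0.01507083,  0.01045788, -0.00214663]), 'gripper_force': 0.0, 'gripper_width': 1.0007218571036973}
top bar_grip 0.92 [324. 196.] 484 [0.528 0.007 0.076] [[0.442, -0.008, 0.022], [0.651, 0.022, 0.11]]
top bar_grip 0.27 [294. 123.] 5943 [0.733 0.072 0.046] [[0.65, -0.048, 0.027], [0.822, 0.192, 0.051]]
top lever_stand 0.86 [327. 204.] 2189 [ 0.523 -0.021  0.006] [[0.411, -0.059, -0.00
[... 486 characters left out ...]
796 [0.733 0.072 0.046] [[0.65, -0.047, 0.036], [0.82, 0.192, 0.051]]
side pry_bar 0.81 [262. 240.] 935 [0.539 0.002 0.068] [[0.447, -0.01, 0.002], [0.655, 0.153, 0.109]]
side bar_grip 0.56 [264. 242.] 772 [0.54 0.   0.07] [[0.448, -0.01, 0.019], [0.658, 0.023, 0.109]]
side lever_stand 0.96 [253. 281.] 2994 [ 0.518 -0.033  0.006] [[0.415, -0.064, 0.003], [0.633, 0.019, 0.055]]
side surface_plate 0.81 [358. 246.] 5705 [0.736 0.015 0.048] [[0.652, -0.059, 0.008], [0.826, 0.183, 0.049]]
side orange_packer 0.66 [251. 196.] 459 [0.524 0.393 0.022] [[0.469, 0.388, 0.004], [0.583, 0.425, 0.029]]
side orange_packer 0.58 [199. 233.] 1055 [0.395 0.148 0.032] [[0.333, 0.1, 0.004], [0.45, 0.234, 0.036]]
```

View pics/top0.png

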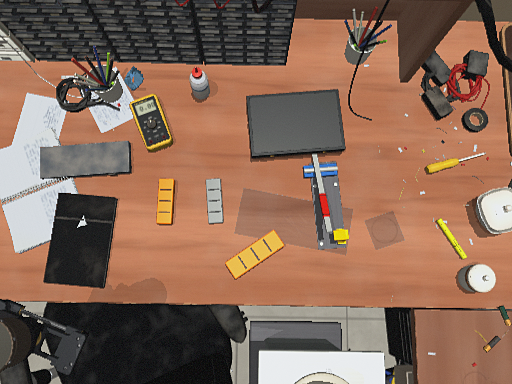

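View pics/side0.png

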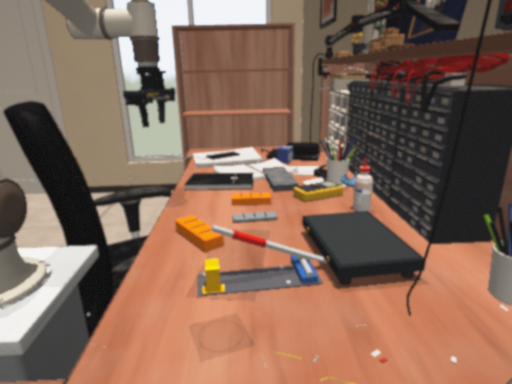

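Top picture: orange candidates are at (166,201), about 118 mm long and 26 mm high, and at (252,252), which is larger and 34 mm high. The grey one is at (214,200). I choose (166,201). The bar's red handle is at about (323,205), the hook at (340,237) and the plate at (295,124). The side view agrees. Next I measure the poses and check one crop.

Run:
```python
from h import *
for n in("top","side"):
    d=np.load(n+".npz");W=d["W"];f=d["f"];h=cv2.cvtColor(f,cv2.COLOR_RGB2HSV).astype(int);H,S,V=h[...,0],h[...,1],h[...,2]
    X,Y,Z=W[...,0],W[...,1],W[...,2]
    box=lambda x0,x1,y0,y1:(X>x0)&(X<x1)&(Y>y0)&(Y<y1)
    def rect(nm,m):
        p=W[m];(c,s,a)=cv2.minAreaRect((p[:,:2]*1000).astype(np.float32));print(n,nm,len(p),np.round(c),np.round(s),round(a,1),"zmed/max",np.round(np.nanmedian(p[:,2]),3),np.round(np.percentile(p[:,2],98),3),"med",np.round(np.median(p,0),3))
    rect("plate",box(.6,.9,-.15,.25)&(Z>.035)&(Z<.052)&(V<110))
    rect("blue",box(.58,.7,-.1,.08)&(H>95)&(H<125)&(S>120)&(Z>.01))
    rect("yellow",box(.35,.5,-.1,.05)&(H>22)&(H<35)&(S>150)&(Z>.045))
    m=box(.42,.62,-.04,.06)&((H<6)|(H>174))&(S>170)&(Z>.03);rect("red",m)
    p=W[m];u=np.linalg.svd(p-p.mean(0),full_matrices=0)[2][0];print("reddir",u*np.sign(u[0]),p.mean(0))
    rect("orange",box(.43,.62,.36,.46)&(Z>.015)&(S>120)&(Z<.04))
    rect("big",box(.3,.48,.09,.26)&(Z>.022)&(S>120))
    rect("grey",box(.43,.62,.25,.33)&(Z>.007)&(Z<.05))
f=np.load("top.npz")["f"]
cv2.imwrite("pics/crop.png",cv2.resize(f[140:290,130:370,::-1],None,fx=3.3,fy=3.3,interpolation=cv2.INTER_CUBIC))
```

```text
top plate 5686 [718.  56.] [216. 280.] 5.1 zmed/max 0.046 0.051 med [0.735 0.072 0.046]
top blue 190 [629.   2.] [ 65. 123.] 5.5 zmed/max 0.018 0.042 med [ 0.609 -0.006  0.018]
top yellow 139 [439. -43.] [25. 37.] 5.9 zmed/max 0.054 0.058 med [ 0.44  -0.043  0.054]
top red 156 [509.   3.] [61. 17.] 5.3 zmed/max 0.084 0.098 med [0.51  0.004 0.084]
reddir [ 0.91466637  0.08955798 -0.39416342] [0.50968775 0.00381267 0.08467207]
top orange 682 [521. 411.] [ 41. 119.] 89.8 zmed/max 0.026 0.031 med [0.518 0.41  0.026]
top big 1139 [388. 174.] [ 51. 153.] 35.1 zmed/max 0.033 0.039 med [0.387 0.175 0.033]
top grey 663 [536. 294.] [154.  60.] 6.8 zmed/max 0.012 0.017 med [0.526 0.283 0.012]
side plate 4732 [741.  54.] [169. 280.] 6.0 zmed/max 0.048 0.049 med [0.738 0.026 0.048]
side blue 223 [618.  -5.] [32. 80.] 5.4 zmed/max 0.019 0.021 med [ 0.61  -0.025  0.019]
side yellow 134 [443. -46.] [23. 35.] 0.9 zmed/max 0.055 0.056 med [ 0.443 -0.049  0.055]
side red 249 [511.   0.] [60. 16.] 6.9 zmed/max 0.083 0.096 med [ 0.512 -0.005  0.083]
reddir [ 0.91917072  0.10656978 -0.37916761] [ 0.51190921 -0.00350516  0.08277542]
side orange 315 [525. 409.] [ 42. 119.] 89.0 zmed/max 0.027 0.029 med [0.524 0.394 0.027]
side big 718 [391. 171.] [ 51. 153.] 34.3 zmed/max 0.035 0.036 med [0.394 0.157 0.035]
side grey 341 [530. 282.] [119.  43.] 6.8 zmed/max 0.014 0.015 med [0.53  0.273 0.014]
```

View pics/crop.png

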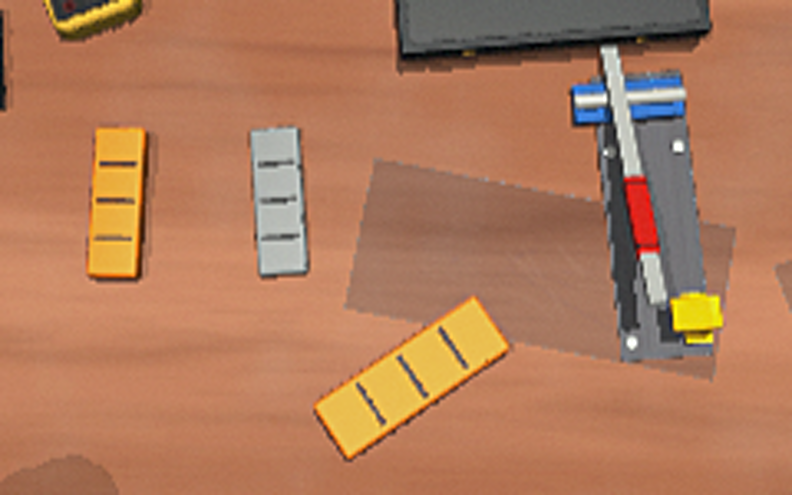

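The crop confirms it: small orange packer at crop (117,203), bigger look-alike at (412,378), grey one at (280,200), red handle at (641,213) and hook at (695,312). I move to a standoff above the handle, with the tool yawed 25.5° and tilted 22.5° to match the bar.

Request:
drive_tool(
  rows=[
    [100,17,-29.2,-2.5,0,0,0.089],
    [100,17,-29.2,-2.5,0,0,0.089],
    [100,17,-29.2,-2.5,0,0,0.089],
    [100,17,-29.2,-2.5,0,0,0.089],
    [100,17,-29.2,-2.5,0,0,0.089],
  ],
)

```text
time_s: 1.02
tcp_pos: [0.2991, 0.4399, 0.2291]
ee_rot: [[0.995, 0.101, 0.0], [0.101, -0.995, 0.0], [0.0, -0.0, -1.0]]
wrist_force: [0.8, 0.9, 1.0]
gripper_width: 1.001
gripper_force: 0.0
```

Request:
drive_tool(
  rows=[
    [100,17,-29.2,-2.5,-0.0075,0.0781,0],
    [100,17,-29.2,-2.5,-0.0075,0.0781,0],
    [100,17,-29.2,-2.5,-0.0075,0.0781,0],
    [100,17,-29.2,-2.5,-0.0075,0.0781,0],
    [100,17,-29.2,-2.5,-0.0075,0.0781,0],
  ],
)

```text
time_s: 1.43
tcp_pos: [0.3845, 0.2943, 0.2175]
ee_rot: [[0.919, 0.096, -0.383], [0.09, -0.995, -0.034], [-0.384, -0.003, -0.923]]
wrist_force: [0.3, 1.0, -0.9]
gripper_width: 0.999
gripper_force: 0.0
```

Request:
drive_tool(
  rows=[
    [100,17,-29.2,-2.5,0,0,0],
    [100,17,-29.2,-2.5,0,0,0],
    [100,17,-29.2,-2.5,0,0,0],
    [100,17,-29.2,-2.5,0,0,0],
    [100,17,-29.2,-2.5,0,0,0],
  ],
)

```text
time_s: 1.85
tcp_pos: [0.4694, 0.1478, 0.204]
ee_rot: [[0.92, 0.096, -0.38], [0.089, -0.995, -0.036], [-0.382, -0.0, -0.924]]
wrist_force: [0.9, 0.2, -0.3]
gripper_width: 1.0
gripper_force: 0.0
```

Request:
drive_tool(
  rows=[
    [100,17,-29.2,-2.5,0,0,0],
    [100,17,-29.2,-2.5,0,0,0],
    [100,17,-29.2,-2.5,0,0,0],
    [100,17,-29.2,-2.5,0,0,0],
    [100,17,-29.2,-2.5,0,0,0],
  ],
)

```text
time_s: 2.27
tcp_pos: [0.5543, 0.0018, 0.1915]
ee_rot: [[0.92, 0.096, -0.38], [0.089, -0.995, -0.037], [-0.382, -0.0, -0.924]]
wrist_force: [0.5, 1.0, 0.3]
gripper_width: 1.001
gripper_force: 0.0
```

Run:
```python
from h import *
s=sense();c=capture("wrist");W=world(c,s);save(c,"w1.png")
R=np.array(s["ee_rot"]);p0=np.array(s["tcp_pos"]);T=(W-p0)@R
h=cv2.cvtColor(c["frame"],cv2.COLOR_RGB2HSV).astype(int);H,S=h[...,0],h[...,1]
m=((H<6)|(H>174))&(S>170)&(W[...,2]>.03)&(W[...,2]<.12)
for A,n in((W,"world"),(T,"tool")):
    p=A[m];print(n,m.sum(),np.round(np.median(p,0),4),np.round(np.percentile(p,[2,98],axis=0),3).tolist())
p=W[m];u=np.linalg.svd(p-p.mean(0),full_matrices=0)[2][0];print(u)
for n,a,b in(("blue",95,125),("yellow",22,35)):
    m=(H>a)&(H<b)&(S>120)&(W[...,2]>.01)&(W[...,0]>.35)
    if m.sum()>20: p=W[m];print(n,m.sum(),np.round(np.median(p,0),4),np.round(np.percentile(p,[1,99],axis=0),3).tolist(),cv2.minAreaRect((p[:,:2]*1000).astype(np.float32)))
```

```text
world 1027 [0.5144 0.0023 0.0842] [[0.483, -0.007, 0.072], [0.542, 0.012, 0.097]]
tool 1027 [ 0.0044 -0.0041  0.1143] [[-0.029, -0.012, 0.113], [0.034, 0.004, 0.116]]
[-0.91802078 -0.09456972  0.38509015]
blue 1727 [ 0.6249 -0.0073  0.0187] [[0.599, -0.042, 0.011], [0.636, 0.045, 0.02]] ((616.6990966796875, 0.6829872131347656), (32.205631256103516, 88.9896240234375), 5.689976692199707)
yellow 1070 [ 0.4496 -0.0606  0.024 ] [[0.417, -0.357, 0.01], [0.616, -0.026, 0.227]] ((515.30078125, -198.43360900878906), (339.46942138671875, 192.66036987304688), 87.13782501220703)
```

View pics/w1.png

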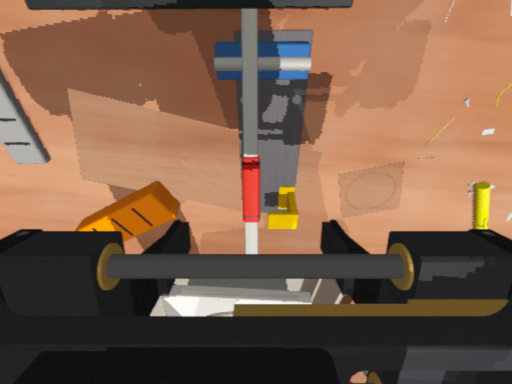

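The wrist view shows the red handle at (251,188), centred between the fingers, the hook tip at (283,210) and the blue block at (263,60). I go down along the tool axis and grip.

Request:
drive_tool(
  rows=[
    [100,-11,0,-28,0,0,0],
    [100,-11,0,-28,0,0,0],
    [100,-11,0,-28,0,0,0],
    [100,-10.6,0,-28.5,0,0,0],
    [100,0,0,0,0,0,0],
  ],
)

```text
time_s: 2.73
tcp_pos: [0.5045, 0.0029, 0.0748]
ee_rot: [[0.915, 0.094, -0.392], [0.087, -0.996, -0.037], [-0.394, 0.0, -0.919]]
wrist_force: [-0.6, -0.9, -0.8]
gripper_width: 0.998
gripper_force: 0.0
```

Request:
drive_tool(
  rows=[
    [0,0,0,0,0,0,0],
    [0,0,0,0,0,0,0],
    [0,0,0,0,0,0,0],
    [0,0,0,0,0,0,0],
    [0,0,0,0,0,0,0],
  ],
)

```text
time_s: 3.15
tcp_pos: [0.5111, 0.0036, 0.0802]
ee_rot: [[0.921, 0.096, -0.378], [0.089, -0.995, -0.036], [-0.38, -0.001, -0.925]]
wrist_force: [0.7, -0.5, 0.1]
gripper_width: 0.706
gripper_force: 0.0
```

Request:
drive_tool(
  rows=[
    [0,0,0,0,0,0,0],
    [0,0,0,0,0,0,0],
    [0,0,0,0,0,0,0],
    [0,0,0,0,0,0,0],
    [0,0,0,0,0,0,0],
  ],
)

```text
time_s: 3.57
tcp_pos: [0.5099, 0.0034, 0.079]
ee_rot: [[0.92, 0.096, -0.381], [0.089, -0.995, -0.037], [-0.382, -0.0, -0.924]]
wrist_force: [-0.3, 0.1, 0.7]
gripper_width: 0.325
gripper_force: 0.0
```

Request:
drive_tool(
  rows=[
    [0,0,0,0,0,0,0],
    [0,0,0,0,0,0,0],
    [0,0,0,0,0,0,0],
    [0,0,0,0,0,0,0],
    [0,0,0,0,0,0,0],
  ],
)

```text
time_s: 3.98
tcp_pos: [0.5099, 0.0032, 0.079]
ee_rot: [[0.92, 0.096, -0.381], [0.089, -0.995, -0.037], [-0.383, -0.0, -0.924]]
wrist_force: [-0.1, -0.5, -0.0]
gripper_width: 0.202
gripper_force: 30.0
```

Request:
drive_tool(
  rows=[
    [0,-1.8,-0.2,-4.7,0.0043,-0.0434,0],
    [0,-1.8,-0.2,-4.7,0.0043,-0.0434,0],
    [0,-1.4,-0.1,-4.8,0.0043,-0.0434,0],
    [0,-1.4,-0.1,-4.9,0.0043,-0.0434,0],
    [0,-1,-0.1,-4.9,0.0043,-0.0434,0],
  ],
)

```text
time_s: 4.4
tcp_pos: [0.5023, 0.0024, 0.0555]
ee_rot: [[0.981, 0.096, -0.171], [0.095, -0.995, -0.016], [-0.172, -0.0, -0.985]]
wrist_force: [-0.5, -2.0, 2.2]
gripper_width: 0.202
gripper_force: 30.0
```

Request:
drive_tool(
  rows=[
    [0,-1,-0.1,-5,0.0043,-0.0434,0],
    [0,-0.5,0,-5,0.0043,-0.0434,0],
    [0,-0.5,0,-5,0.0043,-0.0434,0],
    [0,-0.1,0,-5,0.0043,-0.0434,0],
    [0,-0.1,0,-5,0.0043,-0.0434,0],
  ],
)

```text
time_s: 4.82
tcp_pos: [0.4991, 0.002, 0.0305]
ee_rot: [[0.994, 0.096, 0.043], [0.096, -0.995, 0.005], [0.043, -0.001, -0.999]]
wrist_force: [-2.9, -2.4, 7.2]
gripper_width: 0.206
gripper_force: 30.0
```

Request:
drive_tool(
  rows=[
    [0,0,0,0,0,0,0],
    [0,0,0,0,0,0,0],
  ],
)

```text
time_s: 4.98
tcp_pos: [0.4988, 0.0022, 0.0304]
ee_rot: [[0.995, 0.096, 0.04], [0.096, -0.995, 0.004], [0.04, -0.001, -0.999]]
wrist_force: [-3.2, 0.1, 4.8]
gripper_width: 0.202
gripper_force: 30.0
```

```bash
cat > st.py <<'E'
from h import *
s=sense();print(s["tcp_pos"],s["wrist_force"],s["moment"])
O=np.array([.6155,.0126,0]);a=np.radians(5.6);E=np.array([[np.cos(a),-np.sin(a),0],[np.sin(a),np.cos(a),0],[0,0,1]])
for n in("side","top"):
    c=capture(n);W=world(c);save(c,n+"_now.png");T=(W-O)@E
    h=cv2.cvtColor(c["frame"],cv2.COLOR_RGB2HSV).astype(int);H,S,V=h[...,0],h[...,1],h[...,2]
    X,Y,Z=T[...,0],T[...,1],T[...,2]
    m=(X>.03)&(X<.22)&(Y>-.1)&(Y<.18)&(Z>.03)&(Z<.075)&(V<110)&(S<80)
    p=T[m];A=np.c_[p[:,:2],np.ones(len(p))]
    k=np.linalg.lstsq(A,p[:,2],rcond=None)[0];r=abs(A@k-p[:,2])<.003;k=np.linalg.lstsq(A[r],p[r,2],rcond=None)[0]
    print(n,"plate n",m.sum(),"top z at front edge(x=.04,y=.045)",k@[.04,.045,1],"slope",k[:2])
    m=((H<6)|(H>174))&(S>170)&(Z>.02)&(Z<.12)&(X>-.2)&(X<0)&(abs(Y)<.08)
    if m.sum()>10:print("red",m.sum(),np.round(np.median(T[m],0),4),np.round(np.percentile(T[m],[3,97],axis=0),3).tolist())
    m=(S<60)&(V>130)&(Z>.02)&(Z<.07)&(X>-.2)&(X<-.14)&(Y>-.08)&(Y<.04)
    if m.sum()>3:print("tail",m.sum(),np.round(np.median(T[m],0),4),np.round(np.percentile(T[m],[3,97],axis=0),3).tolist())
E
python3 st.py
```

```text
[0.49880907 0.00217076 0.03040256] [-3.20114556  0.09591796  4.82580691] [-0.14024728  1.29047318 -0.02498712]
side plate n 4664 top z at front edge(x=.04,y=.045) 0.06713624818633067 slope [-0.11024248  0.02981831]
red 111 [-0.104  -0.0068  0.0326] [[-0.145, -0.009, 0.027], [-0.085, -0.005, 0.038]]
tail 7 [-0.1599 -0.0043  0.0279] [[-0.162, -0.007, 0.027], [-0.155, 0.002, 0.034]]
top plate n 5424 top z at front edge(x=.04,y=.045) 0.06787562926302183 slope [-0.13244325 -0.00084977]
tail 13 [-0.1693 -0.0009  0.0318] [[-0.174, -0.004, 0.029], [-0.166, 0.006, 0.035]]
```

Request:
drive_tool(
  rows=[
    [0,0.5,-4.1,0,0,0,0.0356],
    [0,0.6,-4.1,0,0,0,0.0356],
    [0,0.7,-4.1,0,0,0,0.0356],
    [0,0.9,-4.1,0,0,0,0.0356],
    [0,1,-4.1,0,0,0,0.0356],
  ],
)

```text
time_s: 5.5
tcp_pos: [0.5023, -0.0184, 0.03]
ee_rot: [[0.962, 0.27, 0.037], [0.27, -0.963, 0.013], [0.039, -0.002, -0.999]]
wrist_force: [-4.7, -0.6, 5.2]
gripper_width: 0.202
gripper_force: 30.2
```

Request:
drive_tool(
  rows=[
    [0,0,0,0,0,0,0],
    [0,0,0,0,0,0,0],
  ],
)

```text
time_s: 5.67
tcp_pos: [0.5025, -0.0189, 0.0301]
ee_rot: [[0.963, 0.269, 0.037], [0.268, -0.963, 0.012], [0.039, -0.002, -0.999]]
wrist_force: [-3.2, -3.0, 6.3]
gripper_width: 0.204
gripper_force: 30.1
```

```bash
python3 st.py
```

```text
[ 0.50248536 -0.01887659  0.03010903] [-3.23528774 -3.01367278  6.33705341] [-0.88973842  1.06866936 -0.30965181]
side plate n 4633 top z at front edge(x=.04,y=.045) 0.06715985630722582 slope [-0.11122438  0.03534227]
red 100 [-0.1317 -0.0301  0.0311] [[-0.143, -0.035, 0.025], [-0.085, -0.024, 0.037]]
tail 17 [-0.1578 -0.0295  0.0345] [[-0.163, -0.034, 0.033], [-0.153, -0.023, 0.035]]
top plate n 5444 top z at front edge(x=.04,y=.045) 0.06804020836905411 slope [-0.13419962  0.00298276]
tail 15 [-0.1609 -0.028   0.032 ] [[-0.165, -0.033, 0.029], [-0.156, -0.021, 0.036]]
```

View pics/side_now.png

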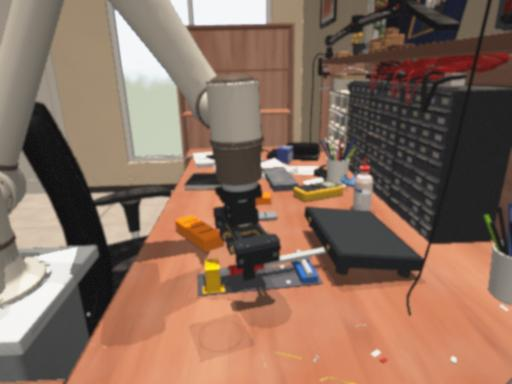

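The side view shows the gripper holding the bar at the hook around (215,275), with the plate raised. I ease the bar up to the hook, then open.

Request:
drive_tool(
  rows=[
    [0,0,0,3,-0.005,0.024,0],
    [0,0,0,3,-0.005,0.024,0],
    [0,0,0,3,-0.005,0.024,0],
    [0,0,0,0,0,0,0],
    [40,0,0,0,0,0,0],
  ],
)

```text
time_s: 6.18
tcp_pos: [0.5041, -0.0181, 0.0389]
ee_rot: [[0.962, 0.27, -0.031], [0.27, -0.963, -0.002], [-0.03, -0.007, -1.0]]
wrist_force: [-0.5, 0.4, -0.2]
gripper_width: 0.229
gripper_force: 0.0
```

Request:
drive_tool(
  rows=[
    [60,0,0,0,0,0,0],
    [60,0,0,0,0,0,0],
    [60,0,0,0,0,0,0],
    [60,0,0,0,0,0,0],
    [60,0,0,0,0,0,0],
  ],
)

```text
time_s: 6.6
tcp_pos: [0.5043, -0.0177, 0.0392]
ee_rot: [[0.962, 0.271, -0.029], [0.271, -0.963, -0.002], [-0.029, -0.006, -1.0]]
wrist_force: [0.3, 0.1, -0.4]
gripper_width: 0.555
gripper_force: 0.0
```

```bash
python3 st.py
```

```text
[ 0.50434305 -0.0176836   0.03915041] [ 0.31068696  0.0635554  -0.42023957] [-0.00344521 -0.08592359  0.03706353]
side plate n 4709 top z at front edge(x=.04,y=.045) 0.06265332721145284 slope [-0.08580448  0.02914579]
red 117 [-0.1289 -0.0295  0.042 ] [[-0.143, -0.033, 0.035], [-0.085, -0.023, 0.047]]
tail 36 [-0.1573 -0.0318  0.0455] [[-0.163, -0.034, 0.038], [-0.148, -0.025, 0.047]]
top plate n 5504 top z at front edge(x=.04,y=.045) 0.06267106557513906 slope [-0.10124474  0.00241747]
red 23 [-0.1454 -0.0226  0.0464] [[-0.15, -0.032, 0.042], [-0.142, -0.015, 0.049]]
tail 11 [-0.1551 -0.0289  0.0452] [[-0.166, -0.033, 0.042], [-0.152, -0.021, 0.049]]
```

The bar is hooked at y ≈ -30 mm and the plate edge is at about 36.6 mm. On to the packer.

Request:
drive_tool(
  rows=[
    [75,0,0,30,0,0,0],
    [75,0,0,40,0,0,0],
    [75,0,20,40,0,-0.029,0],
    [75,-2,38,0,0,0,-0.0472],
    [75,-2,38,0,0,0,-0.0472],
  ],
)

```text
time_s: 7.12
tcp_pos: [0.5012, 0.0776, 0.1494]
ee_rot: [[0.985, 0.174, 0.005], [0.174, -0.985, 0.001], [0.005, -0.0, -1.0]]
wrist_force: [0.6, 0.5, -1.1]
gripper_width: 0.748
gripper_force: 0.0
```

Request:
drive_tool(
  rows=[
    [75,-3,40,0,0,0,-0.0472],
    [75,-3,40,0,0,0,-0.0472],
    [75,-3,40,0,0,0,-0.0472],
    [75,-3,40,0,0,0,-0.0472],
    [75,-3,40,0,0,0,0],
  ],
)

```text
time_s: 7.53
tcp_pos: [0.4844, 0.2786, 0.1465]
ee_rot: [[1.0, -0.01, -0.001], [-0.01, -1.0, -0.001], [-0.001, 0.001, -1.0]]
wrist_force: [1.2, -0.9, -1.0]
gripper_width: 0.751
gripper_force: 0.0
```

Request:
drive_tool(
  rows=[
    [75,-2,40,0,0,0,0],
    [75,-2,40,0,0,0,0],
    [75,-2,40,0,0,0,0],
    [75,0,12,0,0,0,0],
    [75,0,0,0,0,0,0],
  ],
)

```text
time_s: 7.95
tcp_pos: [0.4786, 0.412, 0.1456]
ee_rot: [[1.0, -0.005, -0.001], [-0.005, -1.0, -0.001], [-0.001, 0.001, -1.0]]
wrist_force: [0.3, -0.5, 0.4]
gripper_width: 0.752
gripper_force: 0.0
```

```bash
python3 st.py
python3 - <<'E'
from h import *
s=sense();print(s["ee_rot"]);c=capture("wrist");W=world(c,s);save(c,"w2.png")
h=cv2.cvtColor(c["frame"],cv2.COLOR_RGB2HSV).astype(int);S=h[...,1]
m=(W[...,2]>.02)&(W[...,2]<.034)&(S>150)&(abs(W[...,1]-.41)<.07)
p=W[m];print(m.sum(),cv2.minAreaRect((p[:,:2]*1000).astype(np.float32)),np.median(p,0),s["tcp_pos"])
E
```

```text
[0.47859884 0.41195129 0.14556084] [ 0.33666016 -0.5274848   0.37998533] [-0.05869571 -0.04370702 -0.06524755]
side plate n 4709 top z at front edge(x=.04,y=.045) 0.06267242564560317 slope [-0.08566084  0.02873476]
red 294 [-0.1124 -0.0256  0.0442] [[-0.142, -0.032, 0.035], [-0.085, -0.013, 0.048]]
tail 52 [-0.1557 -0.0315  0.0453] [[-0.163, -0.035, 0.038], [-0.148, -0.023, 0.047]]
top plate n 5504 top z at front edge(x=.04,y=.045) 0.0629025760133938 slope [-0.10243387  0.00105105]
red 170 [-0.1175 -0.0185  0.0448] [[-0.147, -0.03, 0.041], [-0.086, -0.008, 0.05]]
tail 33 [-0.1597 -0.0265  0.045 ] [[-0.166, -0.033, 0.04], [-0.152, -0.02, 0.049]]
[[ 0.99996083 -0.00840354 -0.00277994]
 [-0.00841114 -0.99996088 -0.00273663]
 [-0.00275684  0.0027599  -0.99999239]]
4749 ((522.904541015625, 409.8002624511719), (40.087318420410156, 119.79110717773438), 89.50440979003906) [0.5294353  0.40979584 0.02674861] [0.47855659 0.40836427 0.14565083]
```

View pics/w2.png

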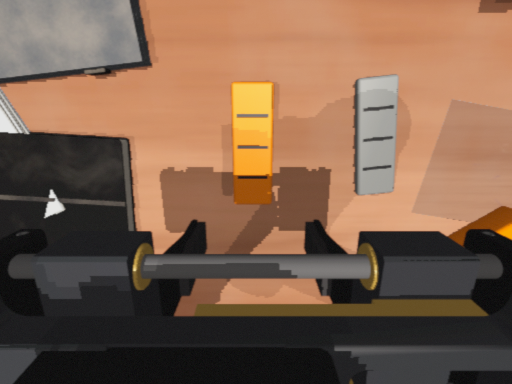

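The wrist view shows the packer at (252,143), straight and centred in y between the fingers. It measures 40 x 120 mm, yaw -0.5°. I descend and grip.

Request:
drive_tool(
  rows=[
    [75,0,0.3,-35,0,0,0],
    [75,0,0.3,-35,0,0,0],
    [75,0,0,-30,0,0,0],
    [75,0,0,-18,0,0,0],
    [75,0,0,-6,0,0,0],
  ],
)

```text
time_s: 8.52
tcp_pos: [0.4777, 0.4052, 0.0196]
ee_rot: [[1.0, -0.011, -0.007], [-0.011, -1.0, -0.008], [-0.007, 0.008, -1.0]]
wrist_force: [-10.9, -8.1, 26.1]
gripper_width: 0.75
gripper_force: 13.0
```

Request:
drive_tool(
  rows=[
    [30,0,0,0,0,0,0],
    [30,0,0,0,0,0,0],
    [30,0,0,0,0,0,0],
    [30,0,0,0,0,0,0],
    [30,0,0,0,0,0,0],
  ],
)

```text
time_s: 8.93
tcp_pos: [0.4796, 0.4097, 0.0234]
ee_rot: [[1.0, -0.009, -0.0], [-0.009, -1.0, 0.001], [-0.0, -0.001, -1.0]]
wrist_force: [-0.1, -0.2, 2.9]
gripper_width: 0.46
gripper_force: 21.0
```

Request:
drive_tool(
  rows=[
    [30,0,0,0,0,0,0],
    [30,0,0,0,0,0,0],
    [30,0,0,0,0,0,0],
  ],
)

```text
time_s: 9.18
tcp_pos: [0.4796, 0.4098, 0.0234]
ee_rot: [[1.0, -0.009, -0.0], [-0.009, -1.0, -0.0], [-0.0, 0.0, -1.0]]
wrist_force: [-1.0, -0.1, 5.2]
gripper_width: 0.456
gripper_force: 29.9
```

Request:
drive_tool(
  rows=[
    [30,0,0,15,0,0,0],
    [30,0,0,25,0,0,0],
    [30,0,-20,20,0,0,0],
    [30,5,-34,0,0,0,0.0265],
    [30,5,-34,0,0,0,0.0265],
  ],
)

```text
time_s: 9.6
tcp_pos: [0.4889, 0.3215, 0.0831]
ee_rot: [[0.999, 0.047, -0.0], [0.047, -0.999, 0.0], [-0.0, -0.0, -1.0]]
wrist_force: [0.2, -1.4, -0.8]
gripper_width: 0.459
gripper_force: 29.9
```

Request:
drive_tool(
  rows=[
    [30,7,-36,0,0,0,0.0265],
    [30,7,-36,0,0,0,0.0265],
    [30,7,-36,0,0,0,0],
    [30,7,-36,0,0,0,0],
    [30,7,-36,0,0,0,0],
  ],
)

```text
time_s: 10.02
tcp_pos: [0.5233, 0.1394, 0.0817]
ee_rot: [[0.995, 0.097, -0.003], [0.097, -0.995, -0.002], [-0.003, 0.002, -1.0]]
wrist_force: [0.9, 1.0, -0.5]
gripper_width: 0.459
gripper_force: 29.9
```

Request:
drive_tool(
  rows=[
    [30,4,-30,0,0,0,0],
    [30,0,-14,0,0,0,0],
    [30,0,0,-25,0,0,0],
    [30,0,0,-20,0,0,0],
    [30,0,0,-9,0,0,0],
  ],
)

```text
time_s: 10.43
tcp_pos: [0.5261, 0.0963, 0.0258]
ee_rot: [[0.995, 0.096, -0.006], [0.096, -0.995, -0.003], [-0.006, 0.003, -1.0]]
wrist_force: [-0.4, -0.1, -1.0]
gripper_width: 0.458
gripper_force: 29.9
```

Request:
drive_tool(
  rows=[
    [30,0,0,0,0,0,0],
  ],
)

```text
time_s: 10.52
tcp_pos: [0.5262, 0.0967, 0.0259]
ee_rot: [[0.995, 0.097, -0.007], [0.097, -0.995, -0.004], [-0.007, 0.003, -1.0]]
wrist_force: [0.5, -0.1, -1.6]
gripper_width: 0.456
gripper_force: 29.9
```

```bash
python3 st.py
python3 - <<'E'
from h import *
s=sense();print(s["ee_rot"])
c=capture("wrist");W=world(c,s);save(c,"w3.png")
h=cv2.cvtColor(c["frame"],cv2.COLOR_RGB2HSV).astype(int);S,V,H=h[...,1],h[...,2],h[...,0]
X,Y,Z=W[...,0],W[...,1],W[...,2]
m=(Z>.015)&(Z<.045)&(S>150)&(H<22)&(X>.5)&(X<.66)&(abs(Y-.1)<.07)
p=W[m];print("packer",m.sum(),cv2.minAreaRect((p[:,:2]*1000).astype(np.float32)),np.percentile(p,[1,50,99],axis=0))
m=(Z>.04)&(Z<.075)&(X>.61)&(V<110);e=[]
for y in np.arange(-.04,.19,.02):
    q=m&(abs(Y-y)<.01)
    if q.sum()>20:e.append((y,np.percentile(X[q],1)))
print(np.round(e,4).tolist())
E
```

```text
[0.52617152 0.0967239  0.02589025] [ 0.47135763 -0.06221405 -1.63562223] [-0.03802218  0.03627973  0.00815541]
side plate n 4705 top z at front edge(x=.04,y=.045) 0.06263129080092998 slope [-0.08551136  0.02797316]
red 293 [-0.1123 -0.0255  0.0442] [[-0.142, -0.033, 0.035], [-0.085, -0.013, 0.048]]
tail 55 [-0.1558 -0.0312  0.0453] [[-0.163, -0.035, 0.038], [-0.148, -0.023, 0.047]]
top plate n 5484 top z at front edge(x=.04,y=.045) 0.06291549349119994 slope [-0.10331677  0.00151182]
red 140 [-0.1227 -0.02    0.0449] [[-0.148, -0.029, 0.039], [-0.086, -0.011, 0.05]]
tail 33 [-0.1594 -0.0264  0.0448] [[-0.165, -0.033, 0.04], [-0.152, -0.02, 0.048]]
[[ 0.99517351  0.09811655 -0.00168289]
 [ 0.09811299 -0.9951731  -0.00208211]
 [-0.00187906  0.00190695 -0.99999642]]
packer 13769 ((579.3660888671875, 98.65554809570312), (106.81208038330078, 52.673770904541016), 5.721595287322998) [[0.52767365 0.08096239 0.02894067]
 [0.58713601 0.10356674 0.03155406]
 [0.63101936 0.12548316 0.03307292]]
[[0.0, 0.6591], [0.02, 0.6578], [0.04, 0.6563], [0.06, 0.6552]]
```

View pics/w3.png

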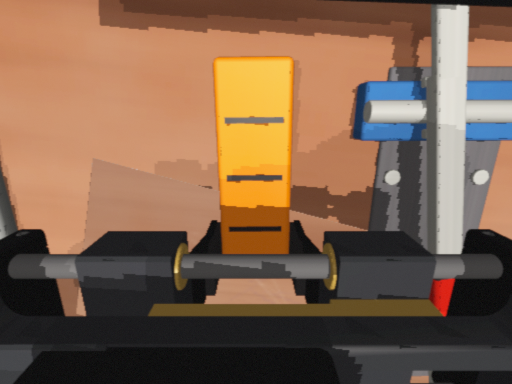

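The wrist view shows the gripped packer at (254,150), with its tip about 20 mm short of the plate edge and aligned, well left of the bar at (450,130). I lower slightly and slide it in about 60 mm.

Request:
drive_tool(
  rows=[
    [30,10,1,-1.5,0,0,0],
    [30,12,1.2,0,0,0,0],
    [30,12,1.2,0,0,0,0],
    [30,10,1,0,0,0,0],
    [30,8,0.8,0,0,0,0],
  ],
)

```text
time_s: 11.08
tcp_pos: [0.5823, 0.1033, 0.0279]
ee_rot: [[0.995, 0.098, 0.001], [0.098, -0.995, -0.001], [0.001, 0.001, -1.0]]
wrist_force: [0.4, -0.1, -1.8]
gripper_width: 0.457
gripper_force: 29.9
```

Request:
drive_tool(
  rows=[
    [30,6,0.6,0,0,0,0],
    [30,2,0.2,0,0,0,0],
    [30,0,0,-0.7,0,0,0],
    [30,0,0,0,0,0,0],
  ],
)

```text
time_s: 11.42
tcp_pos: [0.5876, 0.1032, 0.0259]
ee_rot: [[0.995, 0.097, -0.002], [0.097, -0.995, -0.002], [-0.003, 0.002, -1.0]]
wrist_force: [0.2, -0.8, -1.4]
gripper_width: 0.458
gripper_force: 29.9
```

Request:
drive_tool(
  rows=[
    [65,0,0,0,0,0,0],
    [65,0,0,0,0,0,0],
    [65,0,0,0,0,0,0],
    [65,0,0,0,0,0,0],
    [65,0,0,0,0,0,0],
  ],
)

```text
time_s: 11.83
tcp_pos: [0.5881, 0.1034, 0.0264]
ee_rot: [[0.995, 0.097, -0.001], [0.097, -0.995, -0.002], [-0.001, 0.001, -1.0]]
wrist_force: [-0.6, 0.4, 0.7]
gripper_width: 0.637
gripper_force: 0.0
```

Request:
drive_tool(
  rows=[
    [65,0,0,10,0,0,0],
    [65,0,0,30,0,0,0],
    [65,0,0,40,0,0,0],
    [65,-20,0,40,0,0,0],
    [65,-40,0,0,0,0,0],
  ],
)

```text
time_s: 12.25
tcp_pos: [0.5374, 0.1057, 0.152]
ee_rot: [[0.995, 0.098, 0.018], [0.098, -0.995, 0.004], [0.018, -0.002, -1.0]]
wrist_force: [1.7, 1.4, 1.2]
gripper_width: 0.65
gripper_force: 0.0
```

Request:
drive_tool(
  rows=[
    [65,-40,0,10,0,0,0],
    [65,0,0,0,0,0,0],
    [65,0,0,0,0,0,0],
  ],
)

```text
time_s: 12.5
tcp_pos: [0.488, 0.1032, 0.1554]
ee_rot: [[0.995, 0.098, 0.001], [0.098, -0.995, -0.0], [0.001, 0.0, -1.0]]
wrist_force: [1.1, 0.6, 0.8]
gripper_width: 0.649
gripper_force: 0.0
```

```bash
python3 st.py
python3 - <<'E'
from h import *
s=sense()
c=capture("wrist");W=world(c,s);save(c,"w4.png")
h=cv2.cvtColor(c["frame"],cv2.COLOR_RGB2HSV).astype(int);S,V,H=h[...,1],h[...,2],h[...,0]
X,Y,Z=W[...,0],W[...,1],W[...,2]
m=(Z>.018)&(Z<.045)&(S>150)&(H<22)&(X>.5)&(X<.68)&(abs(Y-.1)<.05)
p=W[m];print("packer",m.sum(),cv2.minAreaRect((p[:,:2]*1000).astype(np.float32)),np.percentile(p,[1,50,99],axis=0))
m=(Z>.04)&(Z<.075)&(X>.61)&(V<110);e=[]
for y in np.arange(-.04,.19,.02):
    q=m&(abs(Y-y)<.01)
    if q.sum()>20:e.append((y,np.percentile(X[q],1)))
print(np.round(e,4).tolist())
E
```

```text
[0.48802023 0.10316266 0.15536942] [1.0671155  0.5738638  0.76607861] [-0.06908994 -0.13350766  0.0063135 ]
side plate n 4698 top z at front edge(x=.04,y=.045) 0.06268956195915952 slope [-0.08622638  0.02907634]
red 285 [-0.1121 -0.0259  0.0444] [[-0.143, -0.033, 0.035], [-0.085, -0.014, 0.048]]
tail 57 [-0.1557 -0.031   0.0451] [[-0.163, -0.034, 0.037], [-0.148, -0.023, 0.047]]
top plate n 5489 top z at front edge(x=.04,y=.045) 0.0628899030476181 slope [-0.10258817  0.00127617]
red 45 [-0.1403 -0.0224  0.045 ] [[-0.149, -0.032, 0.041], [-0.132, -0.015, 0.051]]
tail 33 [-0.1594 -0.0267  0.0448] [[-0.166, -0.033, 0.041], [-0.152, -0.02, 0.05]]
packer 3946 ((613.7935180664062, 112.02963256835938), (86.40887451171875, 53.56361770629883), 6.1347975730896) [[0.57206302 0.08383871 0.02387323]
 [0.6191051  0.10557987 0.02668118]
 [0.65590159 0.12759429 0.03864682]]
[[-0.04, 0.662], [-0.02, 0.6607], [0.0, 0.6592], [0.02, 0.6578], [0.04, 0.6565], [0.06, 0.6551], [0.08, 0.6539], [0.1, 0.6526], [0.12, 0.6512], [0.14, 0.6499], [0.16, 0.6484], [0.18, 0.6471]]
```

View pics/w4.png

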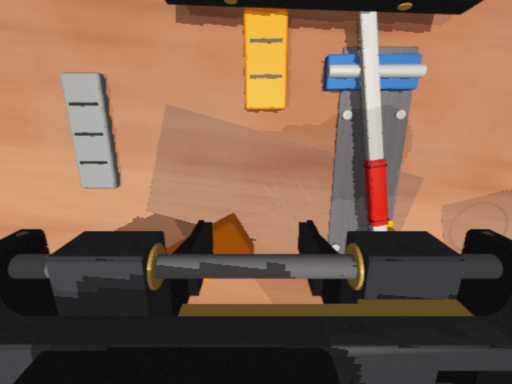

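The final view shows the packer at (266,60), its end under the plate edge, lying flat with its centre about 22 mm outside. The bar is still under the hook.

```bash
python3 -c "from station import *;print(finish_job())"
```

```text
the job is handed in; nothing more can be done
None
```

I handed the job in: the bar is held under the hook, the plate's front edge is about 36 mm high, and the smaller orange packer lies flat and end first about 4 cm under it, well left of the bar; no verdict came back.

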